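Take the clogged spray head off the apple rinse bar

ROBOT

A 6-joint arm with a two-finger parallel gripper is mounted at the origin on the work surface. World frame = base frame: x ahead of the robot, y to its left, z up, the work surface at z = 0. Lengths are in m, angles in degrees, forces in N, time in s.
With the tool pointing down it reaches from about 0.35 to 0.875 m from the base axis. Payload 4.2 kg.
Tool frame: the origin (TCP) lies on the centre line of the jaws, within the pads' length; the fingertips stand tip_reach ahead of it and the grasp point (between the pads) is the TCP (tip_reach is the distance from the TCP to the fingertips, in m); z points along the fingers, y is the line along which they close (so a half turn about z gives the same grasp; the last joint's range is limited). The gripper opens to 87 mm and grips with 3 to 60 N. Pads are 19 mm wide; open, the fingers measure 117 mm over their backs; the gripper's body (75 mm by 190 mm) begins 51 mm behind the grasp point.
Start: joints at [86.379, 22.042, 0.453, 0, -68.411, -14.817], TCP at [0.198, 0.593, 0.242] pointing down, gripper open.
Joint ranges: [-179.83, 179.83], [-69.29, 118.12], [-61.27, 80.66], [-181.25, 117.63], [-171.15, -9.14], [-177.46, 177.46]. Speed limits (degrees/s): [159.86, 159.86, 180, 180, 180, 180].

INTERFACE

Orientations are given as a 3x3 rotation matrix whose columns are the frame's x, y, z axes.
In Python, from station import sense, capture, finish_job, tip_reach gives the robot as it stands.
- The arm moves only by the tool arm_command, never from a script. Its argument "deltas" is a list of rows, each a list of 7 numbers: the turn, a rotation vector about the tool's x, y, z in rad, then the shift along the tool's x, y, z in cm, then the closure, from -1 (fully open) to 1 (shut), so that 0 is half open. In form: [[rx, ry, rz, dx, dy, dz, hand], ...]. A call has 1 to 8 rows; each row is the pose to reach, as a shift and turn from the pose commanded when the call began, along the tool's axes at that moment; what a row does not reach only later rows make up. A row lasts 1/12 s, in which the tool goes at most 41.7 mm and 7.16 degrees, less where a joint would pass 70% of its speed; a pose out of reach is approached as far as the arm can. A call with a gripper value outside its range is refused whole. The fingers move at their own pace and stop on an object; the grip force is fixed at half the most. Time passes only in rows, so rows that repeat a pose let the fingers close. It gives the time, the measured TCP pose, the force, the opening and the grip force at its end, in the units of the state.
- sense(): the state, without advancing time (a new reading comes with each control period).
- capture(name): name is "scene" or "side" or "wrist"; returns a dict with "pixels" (480x640x3 uint8, blue, green, red), "fovy" (degrees; the focal length in pixels is half the picture's height over the tangent of half this angle, whatever the lens; pixels are square), "cx", "cy" (the principal point, pixels), "k1" (the pictures are not rectified: a ray, as slopes to the right and down, at radius r is drawn at 1 + k1 r^2 times it, then the intrinsics apply), "rvec" (rotation vector, rad) and "tvec" (3), from world to camera coordinates, as OpenCV has them. Camera axes: x right, y down, z forward; pixel columns grow to the right and rows downward; lengths in m; the calibration is good to about 2 mm. A picture is of the moment at which its call begins. There is no depth.
- finish_job(): hands the job in; it is judged then, once.
The state is a dict: "time_s": time; "joints": joint angles; "joint_velocities": joint speeds; "effort": joint torques, N m; "tcp_pos": TCP position; "ee_rot": TCP orientation; "wrist_force": force on the tool from outside, world axes, zero at the start; "moment": the same for the moment, N m; "gripper_width": opening from 0.0 (shut) to 1.0 (fully open); "gripper_force": force on a finger pad.
Only numpy, scipy, OpenCV 4.12 (cv2) and the standard library are available. Lean on these libraries where they do the work, as an engineer would, in place of code of your own. Each camera call takes 0.05 s, during which the arm holds its last target. There are 200 camera calls.

TASK

The push-fit spray head with the yellow tip on the apple rinse bar is clogged. Push it fully home on its pipe against the sprung valve, press its white release collar right in without squeezing harder than it needs (the plastic is brittle), and with the collar held in draw the head straight off, never forcing the pipe if it catches. Keep hold of it and lay it on its side in the blue cleaning tray without dropping it; leave the green-tipped head, the apples and the jar where they are.

Things in the scene. Friction and masses are not known exactly. Their poses are not given: they have to be found in the camera images.
- head: Clogged push-fit spray head, pushed on one of the bar's two pipes: grey barrel 36 mm across, 16 mm tip that is yellow. Origin on the pipe axis; +x points away from the bar, the way it draws off. Along x in mm: white collar ring -23 to -19, gap to -15, barrel -15 to +23 (flat front shoulder, 10 mm wide round the tip), tip +23 to +37. Bore 16 mm wide, 25 mm deep. About 0.11 kg.
- head_collar (a joint): Travel of the yellow-tipped head's collar, 0 (out) to 0.004 m (right in, towards the tip). Its spring takes 2 N at first, 5 N right in. It carries teeth that catch in a groove of the pipe: they are clear of it once 3 to 3.6 mm in, and bite again if it comes out.
- head_ring: White collar ring of the yellow-tipped head, on the bar side: 36 mm across, 4 mm thick, hole 17 mm, so a 10 mm wide face stands clear of the pipe all round. Origin at the centre of its outer face; press along +x. One finger on this face above the pipe and one on the barrel's front shoulder above the tip (46 mm apart, 42 mm pressed) can squeeze it in. Brittle: breaks over 20 N.
- other: The sound spray head, like the first but with a green tip, on the other pipe. Leave it alone. Origin and axes as for the first.
- bar: Fixed rinse bar: 40 mm square steel tube, 360 mm along its y, on two legs. Origin on the bench below its middle. Two pipes, 15 mm across, stick out along +x at y +65 and -65 mm, axis 135 mm up, ends at x 110 mm; about 57 mm of bare pipe between bar and collar. A head's origin is at x 100 mm when fully home; it starts 3.4 mm out. Drip pan under the heads, 22 mm high, x 30 to 170 mm.
- pipe_a (a point): Centre of the end of the pipe at y +65 mm. A check valve pin in it pushes the head outwards with 14 N (3.4 mm out) to 16 N (home, where the head meets a hard stop). Unless the head is held within about 0.5 mm of home the teeth sit against the groove: then the collar will not go in and the head will not come off.
- pipe_b (a point): Centre of the end of the pipe at y -65 mm; the same pipe and valve. Either pipe stands a push or pull on the head of up to about 25 N.
- tray: Fixed open blue cleaning tray, 200 x 140 x 30 mm (x, y, z), wall and floor 4 mm thick. Origin at the centre of its underside.
- apple0: Red apple, 76 mm across and 66 mm high, sitting in a small white carton (220 x 130 x 65 mm, fixed) with dark foam. Origin at its underside, 4 mm above the bench.
- apple1: Second apple, orange-red, same size, in the same carton. Origin at its underside, 4 mm above the bench.
- jar: Standing amber glass jar, 62 mm across, 85 mm high. Origin at the centre of its underside.
Things that resemble listed ones, but are neither listed nor needed, are in the scene too. What is shaped like the head but pink is not meant.

How it is judged (in metres and radians):
On the way, in this order (a step that is already met when the one before it is completed fails the run):
1. the white collar of the yellow-tipped head is pressed in (3 mm or more of its 4 mm) while the head is still on its pipe (value of joint head_collar above 0.003 m and x of head in the frame of bar below 0.108 m), for 0.1 s.
2. the head is drawn clear of the pipe's end and held in the fingers (x of head in the frame of bar above 0.127 m and contact force between the fingers and head above 0.5 N), for 0.1 s.
At the end, for the whole second after the job is handed in: the yellow-tipped head lies on its side (axis level within about 20 degrees) on the floor of the blue tray, its origin within 90 mm along and 60 mm across of the tray's centre, released and at rest; the green-tipped head is within 6 mm, the apples and the jar within 15 mm of where they were (x of head in the frame of tray between -0.09 and 0.09 m and y of head in the frame of tray between -0.06 and 0.06 m and z of head in the frame of tray below 0.03 m and angle between head's own x axis and vertical between 1.2 and 1.95 rad and linear speed of head below 0.02 m/s and distance of other from where it was at the start of the episode below 0.006 m and distance of each of apple0, apple1, jar from where it was at the start of the episode below 0.015 m); the robot touches nothing.
It fails at once if the head loads its pipe and valve with more than 50 N, all contact points added up (contact force between head and bar above 50 N).
It fails at once if the fingers squeeze the collar ring with more than 20 N (contact force between the fingers and head_ring above 20 N).
It fails at once if the head is dropped (moves faster than 0.7 m/s out of the fingers) (linear speed of head above 0.7 m/s and contact force between the fingers and head below 0.1 N).
It fails at once if the green-tipped head is shifted by more than 6 mm (distance of other from where it was at the start of the episode above 0.006 m).
It fails at once if an apple or the jar is shifted by more than 15 mm (distance of any of apple0, apple1, jar from where it was at the start of the episode above 0.015 m).
It also fails if it takes over 70 s, if anything falls off the work surface, if the arm or the gripper's body presses on something with over 40 N, if the wrist force passes 120 N, or if a joint passes its speed limit or range.

## Working session

There is one attempt and no reset: what is moved stays moved. The work goes in short steps, Python scripts to look and compute and a tool call to move; the robot and the scene stay as the last step left them, time stands still between calls to the robot, and variables do not carry over. Pictures are saved under pics/ and viewed, at most 10 in all, crops included, and the job is handed in when it is done.

Besides the shell and the picture viewer there is one more tool, called after "Request:" by a JSON object that holds its "op" and its "data", one argument or row to a line. arm_command: Moves the arm, as the interface text tells. Its arguments: {"type":"object","properties":{"deltas":{"type":"array"}},"required":["deltas"]}

```bash
mkdir -p pics; cat > h.py <<'E'
import numpy as np, cv2
from station import sense, capture, finish_job, tip_reach
def cam(n):
    c=capture(n); f=240/np.tan(np.radians(c["fovy"]/2))
    c["f"]=f; c["R"]=cv2.Rodrigues(np.array(c["rvec"],float))[0]; c["t"]=np.array(c["tvec"],float); return c
def ray(c,u,v):
    d=np.array([(u-c["cx"])/c["f"],(v-c["cy"])/c["f"]]); s=d.copy()
    for _ in range(20): s=d/(1+c["k1"]*(s@s))
    w=c["R"].T@np.array([s[0],s[1],1]); return -c["R"].T@c["t"], w/np.linalg.norm(w)
def atz(c,u,v,z):
    o,d=ray(c,u,v); return o+d*(z-o[2])/d[2]
def proj(c,p):
    q=c["R"]@np.array(p,float)+c["t"]; s=q[:2]/q[2]; s=s*(1+c["k1"]*(s@s)); return s*c["f"]+[c["cx"],c["cy"]]
def tri(rs):
    A=np.zeros((3,3));b=np.zeros(3)
    for o,d in rs:
        P=np.eye(3)-np.outer(d,d);A+=P;b+=P@o
    x=np.linalg.solve(A,b); return x,[np.linalg.norm((np.eye(3)-np.outer(d,d))@(x-o)) for o,d in rs]
E
python3 - <<'E'
from h import *
import pickle
C={n:cam(n) for n in("scene","side")}
pickle.dump(C,open("c0.pkl","wb"))
for n,c in C.items():
    cv2.imwrite(f"pics/{n}0.png",c["pixels"]); print(n,c["f"],c["cx"],c["cy"],c["k1"],-c["R"].T@c["t"],c["R"][2])
s=sense();print(s["tcp_pos"],s["ee_rot"],s["wrist_force"],tip_reach,s["time_s"])
E
```

```text
scene 506.91970028290314 323.82570879193474 240.02607156900788 -0.0908185208664306 [ 1.27789297 -0.11684672  0.8053185 ] [-0.71226669  0.01175899 -0.70181043]
side 467.5495674406218 320.2175384017344 248.60614252713827 -0.11406991381794164 [ 0.32605858 -0.65000732  0.60656692] [ 0.26076717  0.7332357  -0.62798558]
[0.19746074 0.59245728 0.24057744] [[ 9.48635365e-01 -3.16371059e-01 -5.45246626e-04]
 [-3.16371520e-01 -9.48633513e-01 -1.87608850e-03]
 [ 7.63008833e-05  1.95222440e-03 -9.99998091e-01]] [ 0.35729484  1.26013272 -0.16718209] 0.019 0.1
```

View pics/scene0.png

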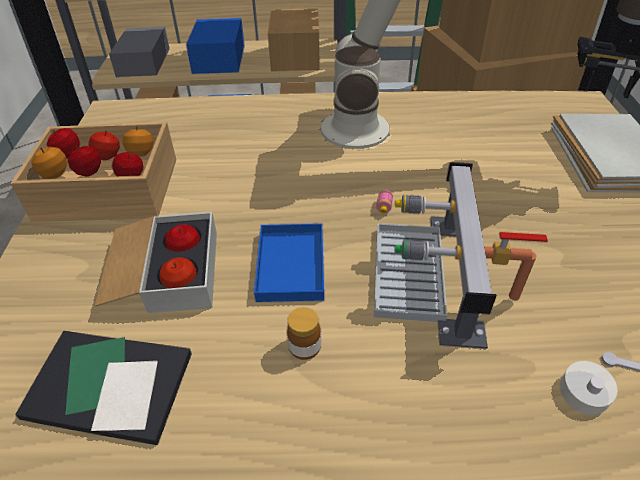

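View pics/side0.png

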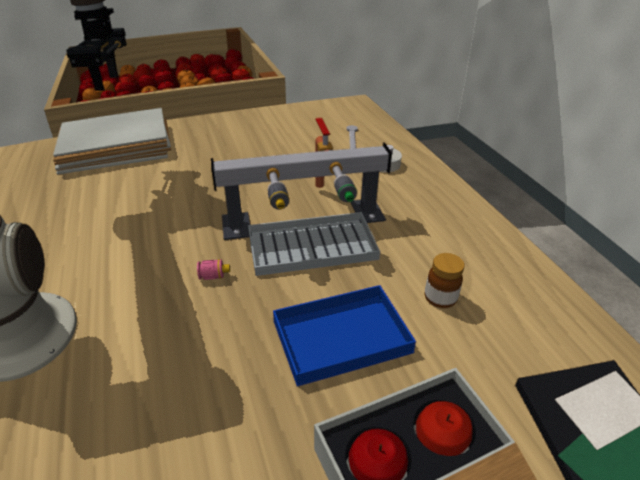

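The scene picture shows three candidates: a yellow-tipped head on a pipe (scene 408,204; side 279,203), a green-tipped head (412,249; 347,195), and a pink one with a yellow tip lying on the bench (386,202; 212,269). The first fits: it has a grey barrel and is on the bar, while the pink one is the decoy. I'll confirm with one enlarged crop of both views.

```bash
python3 - <<'E'
import pickle,cv2,numpy as np
C=pickle.load(open("c0.pkl","rb"))
a=cv2.resize(C["scene"]["pixels"][155:275,370:510],None,fx=5,fy=5,interpolation=cv2.INTER_CUBIC)
b=cv2.resize(C["side"]["pixels"][130:250,205:365],None,fx=5,fy=5,interpolation=cv2.INTER_CUBIC)
for im,x0,y0 in((a,370,155),(b,205,130)):
    for k in range(0,im.shape[1],100): cv2.putText(im,str(x0+k//5),(k,10),0,.4,(0,255,255),1);cv2.line(im,(k,12),(k,20),(0,255,255),1)
    for k in range(0,im.shape[0],100): cv2.putText(im,str(y0+k//5),(0,k+4),0,.4,(0,255,255),1)
cv2.imwrite("pics/a.png",a);cv2.imwrite("pics/b.png",b)
E
```

```text
(no output)
```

View pics/a.png

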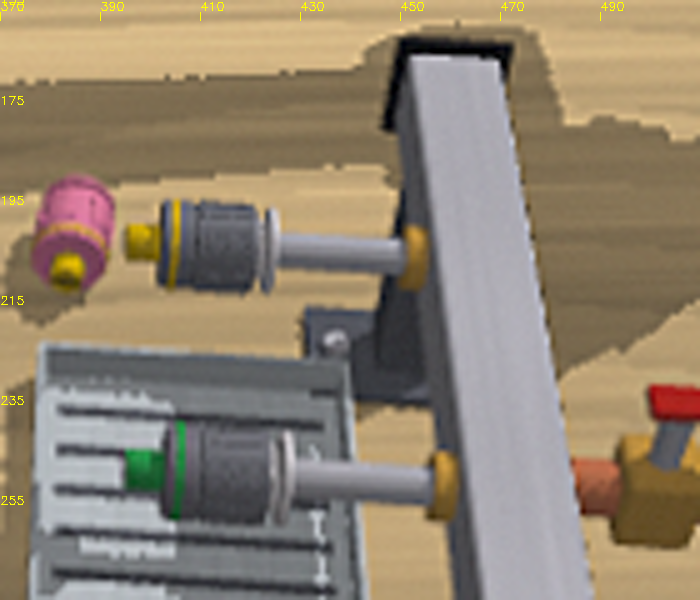

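View pics/b.png

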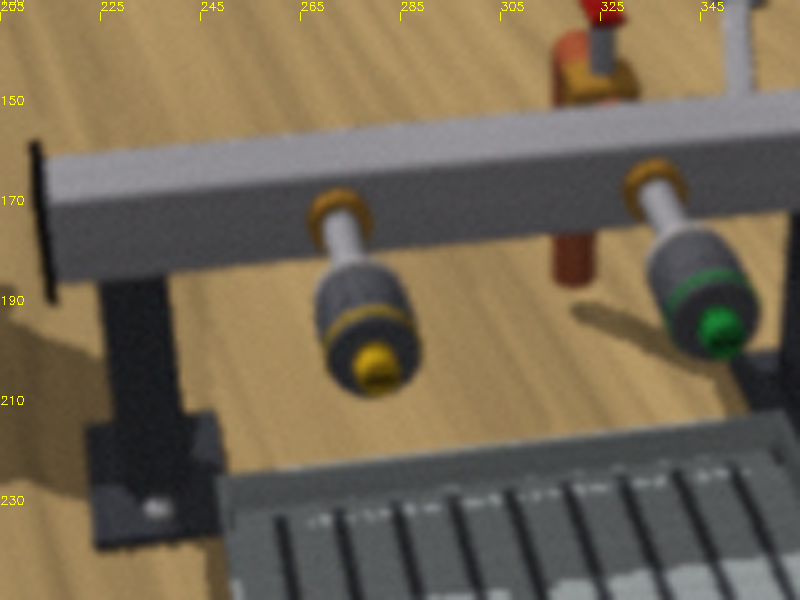

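Both crops show the meant head: grey barrel with a yellow ring and tip (scene tip end 395.5,203; side 280.6,204), still on the pipe nearer the robot. The green one is at scene (394.5,248.6) and side (349,196). Now I'll fit the bar pose and the tray.

```bash
python3 - <<'E'
from h import *
import pickle
from scipy.optimize import least_squares
C=pickle.load(open("c0.pkl","rb")); s,d=C["scene"],C["side"]
M={"yt":((395.5,203.2),(280.6,204.2)),"gt":((394.5,248.6),(349,196.2)),"yf":((452.8,206.2),(273,173.2)),"gf":((458.4,252),(336.2,167.8))}
P={k:tri([ray(s,*a),ray(d,*b)]) for k,(a,b) in M.items()}
for k in P: print(k,P[k][0].round(4),np.round(P[k][1],4))
def f(p):
    x,y,th,z,fx=p;R=np.array([[np.cos(th),-np.sin(th)],[np.sin(th),np.cos(th)]]);r=[]
    for k,l in(("yt",(.1404,-.065)),("gt",(.1404,.065)),("yf",(fx,-.065)),("gf",(fx,.065))):
        q=[*(R@l+[x,y]),z]
        r+=list(proj(s,q)-M[k][0])+list(proj(d,q)-M[k][1])
    return r
o=least_squares(f,[.45,.2,-1.5,.135,.03]);print(o.x.round(4),np.degrees(o.x[2]),np.round(o.fun,1))
x,y,th=o.x[:3];R=np.array([[np.cos(th),-np.sin(th)],[np.sin(th),np.cos(th)]])
for b in(.1,.1034):print("head",b,R@[b,-.065]+[x,y])
for uv in((261,226),(322,225),(324,294),(257,294)):print("tray rim",atz(s,*uv,.03).round(3))
for uv in((382.5,290),(273,327)):print("tray side rim",atz(d,*uv,.03).round(3))
print("pink",atz(s,386,202,.018))
E
```

```text
yt [0.4957 0.0433 0.1355] [0.0007 0.0007]
gt [0.6237 0.026  0.1362] [0.0022 0.0022]
yf [0.5106 0.1577 0.1361] [0.0002 0.0002]
gf [0.6394 0.1408 0.1355] [0.001 0.001]
[ 0.5782  0.1739 -1.7033  0.1358  0.0248] -97.59432519205923 [ 0.2 -0.6  0.   0.2  0.8 -0.6  1.   1.   0.   0.1 -0.1  0.  -0.3  0.3
 -0.3 -0.5]
head 0.1 [0.50058172 0.08334512]
head 0.1034 [0.50013238 0.07997494]
tray rim [ 0.441 -0.244  0.03 ]
tray rim [ 0.443 -0.107  0.03 ]
tray rim [ 0.642 -0.107  0.03 ]
tray rim [ 0.638 -0.24   0.03 ]
tray side rim [ 0.632 -0.123  0.03 ]
tray side rim [ 0.426 -0.145  0.03 ]
pink [0.35434575 0.04858849 0.018     ]
```

Request:
{"op": "arm_command", "data": {
  "deltas": [
    [0,0,-0.03,2.8,2.4,-0.1,-1],
    [0,0,-0.06,5.6,4.9,-0.2,-1],
    [0,0,-0.09,8.4,7.3,-0.3,-1],
    [0,0,-0.12,11.2,9.8,-0.4,-1],
    [0,0,-0.15,14.0,12.2,-0.5,-1],
    [0,0,-0.17,16.8,14.6,-0.6,-1],
    [0,0,-0.18,19.6,17.0,-0.7,-1],
    [0,0,-0.188,22.4,19.5,-0.8,-1]
  ]
}}

```text
time_s: 0.77
tcp_pos: [0.3488, 0.3353, 0.2494]
ee_rot: [[0.991, -0.132, -0.0], [-0.132, -0.991, -0.0], [-0.0, 0.0, -1.0]]
wrist_force: [0.7, 0.7, -0.0]
gripper_width: 1.004
gripper_force: 0.0
```

```bash
cat >> h.py <<'E'
TH=-1.7033; BX=np.array([.5782,.1739]); RB=np.array([[np.cos(TH),-np.sin(TH)],[np.sin(TH),np.cos(TH)]])
def st():
    s=sense();p=np.array(s["tcp_pos"]);R=np.array(s["ee_rot"]).reshape(3,3);w=np.array(s["wrist_force"])
    b=RB.T@(p[:2]-BX)
    print("t",round(s["time_s"],2),"tcp",p.round(4),"bar xy mm",(b*1000).round(2),"F bar",(RB.T@w[:2]).round(2),"Fz",w[2].round(2),"w",s["gripper_width"],"gap",s["gripper_width"]*87,"gf",s["gripper_force"])
    return s,p,R
def to(bx,by,z,p,R):
    t=np.array([*(RB@[bx,by]+BX),z]);Rt=np.array([[-RB[0,1]*-1,RB[0,0],0],[RB[1,1],RB[1,0],0],[0,0,-1]]).astype(float)
    Rt[:,0]=np.cross(Rt[:,1],Rt[:,2])
    print("rot",cv2.Rodrigues(R.T@Rt)[0].ravel().round(4),"shift cm",(R.T@(t-p)*100).round(2))
E
python3 - <<'E'
from h import *
s,p,R=st(); to(.1034,-.065,.25,p,R)
E
```

```text
t 0.77 tcp [0.3488 0.3353 0.2494] bar xy mm [-129.67 -248.67] F bar [-0.8   0.63] Fz -0.03 w 1.00397267315747 gap 87.3456225646999 gf 0.0
rot [ 0.0004  0.0003 -0.0003] shift cm [18.37 23.3  -0.06]
```

Request:
{"op": "arm_command", "data": {
  "deltas": [
    [0,0,0,2.3,2.9,0,-1],
    [0,0,0,4.6,5.8,0,-1],
    [0,0,0,6.9,8.7,0,-1],
    [0,0,0,9.2,11.6,0,-1],
    [0,0,0,11.5,14.5,0,-1],
    [0,0,0,13.8,17.4,0,-1],
    [0,0,0,16.1,20.3,0,-1],
    [0,0,0,18.4,23.3,0,-1]
  ]
}}

```text
time_s: 1.43
tcp_pos: [0.5001, 0.0799, 0.2493]
ee_rot: [[0.991, -0.133, -0.0], [-0.133, -0.991, -0.0], [-0.0, 0.0, -1.0]]
wrist_force: [-0.1, 0.0, -0.1]
gripper_width: 1.003
gripper_force: 0.0
```

Request:
{"op": "arm_command", "data": {
  "deltas": [
    [0,0,0,0,0,0.5,-1],
    [0,0,0,0,0,1.0,-1],
    [0,0,0,0,0,1.5,-1],
    [0,0,0,0,0,2,-1],
    [0,0,0,0,0,2,-1],
    [0,0,0,0,0,2,-1]
  ]
}}

```text
time_s: 1.93
tcp_pos: [0.4992, 0.0825, 0.2293]
ee_rot: [[0.991, -0.131, -0.001], [-0.131, -0.991, -0.0], [-0.001, 0.0, -1.0]]
wrist_force: [0.3, -0.2, 0.0]
gripper_width: 0.999
gripper_force: 0.0
```

```bash
python3 - <<'E'
from h import *
import pickle
s,p,R=st(); to(.1034,-.065,.2,p,R)
W=cam("wrist");S=cam("side");Z=cam("scene");pickle.dump((W,S,Z),open("c1.pkl","wb"))
print(-W["R"].T@W["t"],W["R"])
for b in(.1404,.1264,.0804):print(b,proj(W,[*(RB@[b,-.065]+BX),.135]))
a=W["pixels"]; b=cv2.resize(Z["pixels"][120:270,340:480],(560,600),interpolation=cv2.INTER_CUBIC)
cv2.imwrite("pics/w1.png",a)
E
```

```text
t 1.93 tcp [0.4992 0.0825 0.2293] bar xy mm [101.02 -66.21] F bar [0.12 0.34] Fz 0.04 w 0.9991526092962644 gap 86.926277008775 gf 0.0
rot [0.0005 0.0006 0.0008] shift cm [0.12 0.24 2.93]
[0.56384692 0.07452252 0.37267095] [[-0.13167451 -0.99129182  0.00153269]
 [-0.96130394  0.12806831  0.24391239]
 [-0.24198465  0.03064366 -0.96979606]]
0.1404 [374.67932484 241.16880605]
0.1264 [355.41060368 241.17200162]
0.0804 [291.94518947 241.17095445]
```

View pics/w1.png

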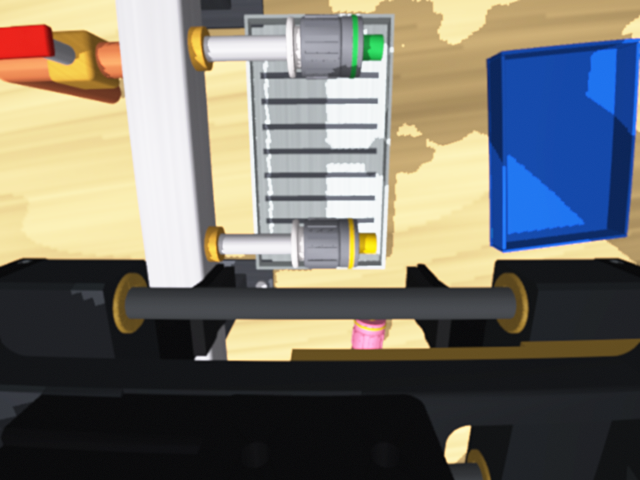

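The wrist view shows the head at (292..377, 243), within 2 px of the prediction, with the fingers straddling it. Next I descend.

Request:
{"op": "arm_command", "data": {
  "deltas": [
    [0,0,0,0.12,0.24,1.5,-1],
    [0,0,0,0.12,0.24,3,-1],
    [0,0,0,0.12,0.24,4.5,-1],
    [0,0,0,0.12,0.24,5.5,-0.6],
    [0,0,0,0.12,0.24,6.2,-0.4],
    [0,0,0,0.12,0.24,6.5,-0.2],
    [0,0,0,0.12,0.24,6.5,-0.2],
    [0,0,0,0.12,0.24,6.5,-0.2]
  ]
}}

```text
time_s: 2.75
tcp_pos: [0.5011, 0.0793, 0.1651]
ee_rot: [[0.991, -0.133, 0.001], [-0.133, -0.991, 0.0], [0.001, -0.0, -1.0]]
wrist_force: [-0.4, 0.5, 0.2]
gripper_width: 0.706
gripper_force: 0.0
```

```bash
python3 - <<'E'
from h import *
import pickle
s,p,R=st(); to(.1034,-.065,.1645,p,R)
S=cam("side");Z=cam("scene")
a=cv2.resize(S["pixels"][125:225,225:325],(600,600),interpolation=cv2.INTER_CUBIC)
cv2.imwrite("pics/s2.png",a)
E
```

```text
t 2.75 tcp [0.5011 0.0793 0.1651] bar xy mm [103.99 -63.96] F bar [-0.45 -0.45] Fz 0.23 w 0.7055434383300514 gap 61.38227913471447 gf 0.0
rot [-0.0004 -0.001  -0.001 ] shift cm [-0.1  -0.06  0.06]
```

View pics/s2.png

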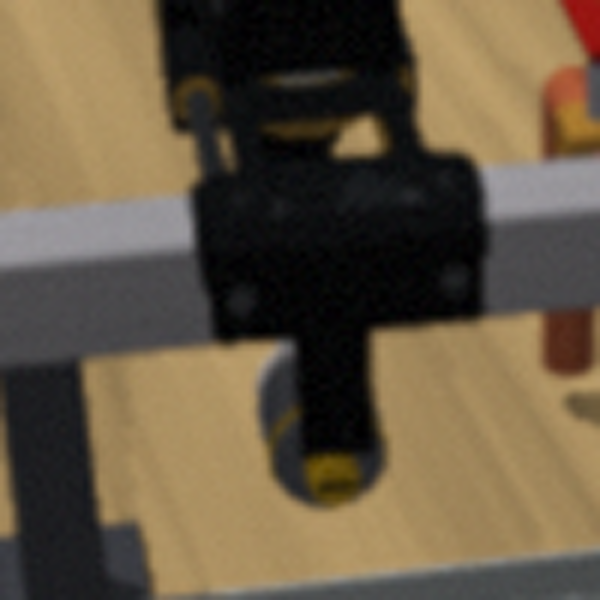

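The side crop shows the front finger on the shoulder, just above the yellow tip. I'll let the gap settle near 52 mm.

Request:
{"op": "arm_command", "data": {
  "deltas": [
    [0,0,0,-0.1,0,0,-0.2],
    [0,0,0,-0.1,0,0,-0.2],
    [0,0,0,-0.1,0,0,-0.2],
    [0,0,0,-0.1,0,0,-0.2],
    [0,0,0,-0.1,0,0,-0.2],
    [0,0,0,-0.1,0,0,-0.2]
  ]
}}

```text
time_s: 3.35
tcp_pos: [0.4996, 0.0792, 0.1646]
ee_rot: [[0.991, -0.133, 0.0], [-0.133, -0.991, 0.0], [0.0, -0.0, -1.0]]
wrist_force: [0.8, -0.1, 0.4]
gripper_width: 0.6
gripper_force: 0.0
```

```bash
python3 -c "
from h import *
st()"
```

```text
t 3.35 tcp [0.4996 0.0792 0.1646] bar xy mm [104.25 -65.35] F bar [0.   0.79] Fz 0.42 w 0.6000285956551683 gap 52.20248782199964 gf 0.0
```

Request:
{"op": "arm_command", "data": {
  "deltas": [
    [0,0,0,0,-0.1,0,-0.2],
    [0,0,0,0,-0.2,0,-0.2],
    [0,0,0,0,-0.3,0,-0.2],
    [0,0,0,0,-0.4,0,-0.2],
    [0,0,0,0,-0.4,0,-0.2],
    [0,0,0,0,-0.4,0,-0.2]
  ]
}}

```text
time_s: 3.85
tcp_pos: [0.4999, 0.0827, 0.1646]
ee_rot: [[0.991, -0.133, -0.001], [-0.133, -0.991, -0.001], [-0.001, 0.001, -1.0]]
wrist_force: [-0.4, -3.0, 0.5]
gripper_width: 0.597
gripper_force: 1.5
```

```bash
python3 -c "
from h import *
st()"
```

```text
t 3.85 tcp [0.4999 0.0827 0.1646] bar xy mm [100.76 -65.52] F bar [ 3.04 -0.04] Fz 0.52 w 0.5970413047392231 gap 51.94259351231241 gf 1.5491985529661179
```

Request:
{"op": "arm_command", "data": {
  "deltas": [
    [0,0,0,0,-0.05,0,-0.2],
    [0,0,0,0,-0.1,0,-0.2],
    [0,0,0,0,-0.1,0,-0.2],
    [0,0,0,0,-0.1,0,-0.2]
  ]
}}

```text
time_s: 4.18
tcp_pos: [0.4999, 0.083, 0.1647]
ee_rot: [[0.991, -0.133, -0.001], [-0.133, -0.991, -0.002], [-0.001, 0.002, -1.0]]
wrist_force: [0.2, -6.8, 2.3]
gripper_width: 0.603
gripper_force: 3.0
```

```bash
python3 -c "
from h import *
st()"
```

```text
t 4.18 tcp [0.4999 0.083  0.1647] bar xy mm [100.41 -65.61] F bar [6.68 1.12] Fz 2.31 w 0.6030294817525549 gap 52.46356491247227 gf 2.995554953813553
```

Request:
{"op": "arm_command", "data": {
  "deltas": [
    [0,0,0,0,-0.05,0,-0.2],
    [0,0,0,0,-0.1,0,-0.2],
    [0,0,0,0,-0.15,0,-0.2],
    [0,0,0,0,-0.15,0,-0.2],
    [0,0,0,0,-0.15,0,-0.2]
  ]
}}

```text
time_s: 4.6
tcp_pos: [0.4998, 0.0834, 0.1648]
ee_rot: [[0.991, -0.133, -0.002], [-0.133, -0.991, -0.004], [-0.002, 0.005, -1.0]]
wrist_force: [-0.4, -9.6, 3.4]
gripper_width: 0.602
gripper_force: 4.7
```

```bash
python3 -c "
from h import *
st()"
```

```text
t 4.6 tcp [0.4998 0.0834 0.1648] bar xy mm [100.07 -65.76] F bar [9.54 0.91] Fz 3.37 w 0.6016897212794667 gap 52.3470057513136 gf 4.713976085186005
```

Request:
{"op": "arm_command", "data": {
  "deltas": [
    [0,0,0,0,-0.05,0,-0.2],
    [0,0,0,0,-0.1,0,-0.2],
    [0,0,0,0,-0.15,0,-0.2],
    [0,0,0,0,-0.2,0,-0.2],
    [0,0,0,0,-0.2,0,-0.2],
    [0,0,0,0,-0.2,0,-0.2]
  ]
}}

```text
time_s: 5.1
tcp_pos: [0.4996, 0.0839, 0.1649]
ee_rot: [[0.991, -0.133, -0.004], [-0.133, -0.991, -0.007], [-0.003, 0.007, -1.0]]
wrist_force: [-0.0, -14.3, 3.9]
gripper_width: 0.603
gripper_force: 7.0
```

```bash
python3 -c "
from h import *
st()"
```

```text
t 5.1 tcp [0.4996 0.0839 0.1649] bar xy mm [ 99.57 -65.98] F bar [14.13  1.85] Fz 3.85 w 0.6032214320159245 gap 52.48026458538543 gf 7.030387222766876
```

Request:
{"op": "arm_command", "data": {
  "deltas": [
    [0,0,0,0,-0.05,0,-0.2],
    [0,0,0,0,-0.1,0,-0.2],
    [0,0,0,0,-0.15,0,-0.2],
    [0,0,0,0,-0.2,0,-0.2],
    [0,0,0,0,-0.2,0,-0.2],
    [0,0,0,0,-0.2,0,-0.2]
  ]
}}

```text
time_s: 5.6
tcp_pos: [0.4995, 0.0846, 0.165]
ee_rot: [[0.991, -0.133, -0.005], [-0.133, -0.991, -0.009], [-0.004, 0.01, -1.0]]
wrist_force: [1.5, -18.4, 5.3]
gripper_width: 0.604
gripper_force: 9.0
```

```bash
python3 -c "
from h import *
st()"
```

```text
t 5.6 tcp [0.4995 0.0846 0.165 ] bar xy mm [ 98.89 -66.19] F bar [18.04  3.93] Fz 5.35 w 0.604210098889972 gap 52.56627860342756 gf 9.00879442691803
```

```bash
cat >> h.py <<'E'
def tipx():
    c=cam("scene");return tipc(c)
def tipc(c):
    im=c["pixels"].astype(float)[196:212,388:403]; w=np.clip(np.minimum(im[...,2],im[...,1])-im[...,0]-60,0,None); g,x=np.mgrid[196:212,388:403]
    return (w*x).sum()/w.sum(),(w*g).sum()/w.sum(),w.sum()
E
python3 - <<'E'
from h import *
import pickle
C=pickle.load(open("c0.pkl","rb"));c1=pickle.load(open("c1.pkl","rb"))
print(tipc(C["scene"]),tipc(c1[2]));print(tipx())
for b in (.1404,.137):print(proj(C["scene"],[*(RB@[b,-.065]+BX),.135]))
E
```

```text
(np.float64(398.1598605577689), np.float64(201.98505976095618), np.float64(2008.0)) (np.float64(398.13597246127364), np.float64(202.08046471600687), np.float64(2324.0))
(np.float64(398.23479887745555), np.float64(202.51637043966323), np.float64(1069.0))
[395.64323784 202.94440841]
[397.31727563 203.05105538]
```

The head hasn't moved visibly yet. The finger tilts under load, so it pushes at the barrel's top edge with a large moment arm. I'll back off, lower 1 mm, and tilt so the fingertip pushes nearer the axis.

Request:
{"op": "arm_command", "data": {
  "deltas": [
    [0,0,0,0,0.2,0,-0.2],
    [0,0,0,0,0.5,0,-0.2],
    [0,0,0,0,0.8,0,-0.2],
    [0.02,0,0,0.06,0.8,0.05,-0.2],
    [0.04,0,0,0.06,0.8,0.08,-0.2],
    [0.04,0,0,0.06,0.8,0.08,-0.2],
    [0.04,0,0,0.06,0.8,0.08,-0.2]
  ]
}}

```text
time_s: 6.23
tcp_pos: [0.5006, 0.0816, 0.1637]
ee_rot: [[0.991, -0.134, 0.005], [-0.134, -0.99, 0.04], [-0.0, -0.041, -0.999]]
wrist_force: [-1.2, -0.5, 0.4]
gripper_width: 0.599
gripper_force: 0.8
```

```bash
python3 -c "
from h import *
s,p,R=st();print(R[:,2]);print(tipx())"
```

```text
t 6.23 tcp [0.5006 0.0816 0.1637] bar xy mm [101.71 -64.77] F bar [ 0.7  -1.17] Fz 0.4 w 0.5987419854858684 gap 52.090552737270556 gf 0.7890445366501808
[ 0.00538296  0.04025532 -0.99917493]
(np.float64(397.6730564430245), np.float64(203.30457933972312), np.float64(939.0))
```

Request:
{"op": "arm_command", "data": {
  "deltas": [
    [0,0,0,0,-0.1,0,-0.2],
    [0,0,0,0,-0.2,0,-0.2],
    [0,0,0,0,-0.3,0,-0.2],
    [0,0,0,0,-0.4,0,-0.2],
    [0,0,0,0,-0.4,0,-0.2],
    [0,0,0,0,-0.4,0,-0.2]
  ]
}}

```text
time_s: 6.78
tcp_pos: [0.5002, 0.0829, 0.164]
ee_rot: [[0.991, -0.132, 0.002], [-0.132, -0.991, 0.034], [-0.002, -0.034, -0.999]]
wrist_force: [-0.6, -11.6, 2.1]
gripper_width: 0.602
gripper_force: 5.8
```

```bash
python3 -c "
from h import *
s,p,R=st();print(R[:,2]);print(tipx())"
```

```text
t 6.78 tcp [0.5002 0.0829 0.164 ] bar xy mm [100.48 -65.26] F bar [11.56  0.93] Fz 2.06 w 0.6019753767724595 gap 52.37185777920398 gf 5.774048566818237
[ 0.00222113  0.03389655 -0.99942288]
(np.float64(397.6231707317073), np.float64(202.92926829268293), np.float64(820.0))
```

Request:
{"op": "arm_command", "data": {
  "deltas": [
    [0,0,0,0,-0.1,0,-0.2],
    [0,0,0,0,-0.2,0,-0.2],
    [0,0,0,0,-0.25,0,-0.2],
    [0,0,0,0,-0.25,0,-0.2],
    [0,0,0,0,-0.25,0,-0.2]
  ]
}}

```text
time_s: 7.25
tcp_pos: [0.5001, 0.0837, 0.1641]
ee_rot: [[0.991, -0.132, 0.001], [-0.132, -0.991, 0.031], [-0.004, -0.031, -1.0]]
wrist_force: [0.1, -16.9, 3.2]
gripper_width: 0.606
gripper_force: 8.4
```

```bash
python3 -c "
from h import *
s,p,R=st();print(R[:,2]);print(tipx())"
```

```text
t 7.25 tcp [0.5001 0.0837 0.1641] bar xy mm [ 99.69 -65.52] F bar [16.73  2.36] Fz 3.25 w 0.6063426685736598 gap 52.751812165908404 gf 8.368647240467766
[ 5.61916036e-04  3.09479408e-02 -9.99520840e-01]
(np.float64(397.86031746031745), np.float64(202.52275132275133), np.float64(945.0))
```

Request:
{"op": "arm_command", "data": {
  "deltas": [
    [0,0,0,0,-0.1,0,-0.2],
    [0,0,0,0,-0.15,0,-0.2],
    [0,0,0,0,-0.15,0,-0.2],
    [0,0,0,0,-0.15,0,-0.2]
  ]
}}

```text
time_s: 7.63
tcp_pos: [0.5002, 0.0849, 0.1641]
ee_rot: [[0.991, -0.132, 0.0], [-0.132, -0.991, 0.03], [-0.004, -0.03, -1.0]]
wrist_force: [0.5, -17.7, 4.6]
gripper_width: 0.602
gripper_force: 8.8
```

```bash
python3 -c "
from h import *
s,p,R=st();print(R[:,2]);print(tipx())"
```

```text
t 7.63 tcp [0.5002 0.0849 0.1641] bar xy mm [ 98.52 -65.57] F bar [17.52  2.88] Fz 4.63 w 0.6024913940104369 gap 52.416751278908016 gf 8.832732439041138
[ 2.02310537e-04  3.03985813e-02 -9.99537836e-01]
(np.float64(398.61168384879727), np.float64(202.79037800687286), np.float64(873.0))
```

The head has begun to slide at about 17.5 N. I'll continue to the stop.

Request:
{"op": "arm_command", "data": {
  "deltas": [
    [0,0,0,0,-0.05,0,-0.2],
    [0,0,0,0,-0.1,0,-0.2],
    [0,0,0,0,-0.15,0,-0.2],
    [0,0,0,0,-0.15,0,-0.2],
    [0,0,0,0,-0.15,0,-0.2]
  ]
}}

```text
time_s: 8.1
tcp_pos: [0.5003, 0.0859, 0.1641]
ee_rot: [[0.991, -0.132, -0.0], [-0.132, -0.991, 0.029], [-0.004, -0.029, -1.0]]
wrist_force: [1.1, -19.5, 4.6]
gripper_width: 0.602
gripper_force: 9.7
```

```bash
python3 -c "
from h import *
s,p,R=st();print(R[:,2]);print(tipx())"
```

```text
t 8.1 tcp [0.5003 0.0859 0.1641] bar xy mm [ 97.56 -65.63] F bar [19.21  3.71] Fz 4.62 w 0.6020007536704461 gap 52.37406556932881 gf 9.661779999732971
[-3.53083474e-04  2.93934117e-02 -9.99567858e-01]
(np.float64(398.80916030534354), np.float64(202.50272628135224), np.float64(917.0))
```

Request:
{"op": "arm_command", "data": {
  "deltas": [
    [0,0,0,0,-0.05,0,-0.2],
    [0,0,0,0,-0.1,0,-0.2],
    [0,0,0,0,-0.15,0,-0.2],
    [0,0,0,0,-0.15,0,-0.2],
    [0,0,0,0,-0.15,0,-0.2]
  ]
}}

```text
time_s: 8.57
tcp_pos: [0.5002, 0.0861, 0.1641]
ee_rot: [[0.991, -0.132, -0.002], [-0.132, -0.991, 0.027], [-0.005, -0.027, -1.0]]
wrist_force: [2.1, -23.3, 4.3]
gripper_width: 0.6
gripper_force: 11.7
```

```bash
python3 -c "
from h import *
s,p,R=st();print(R[:,2]);print(tipx())"
```

```text
t 8.57 tcp [0.5002 0.0861 0.1641] bar xy mm [ 97.37 -65.75] F bar [22.86  5.2 ] Fz 4.33 w 0.6000430605919717 gap 52.20374627150154 gf 11.710741817951202
[-0.00154826  0.02699439 -0.99963439]
(np.float64(398.7445652173913), np.float64(202.46847826086957), np.float64(920.0))
```

The head is at the hard stop (front face at bar x of about 123 mm, as expected). Next I close towards the ring while holding the push.

Request:
{"op": "arm_command", "data": {
  "deltas": [
    [0,0,0,0,0.03,0,-0.185],
    [0,0,0,0,0.07,0,-0.165],
    [0,0,0,0,0.11,0,-0.145],
    [0,0,0,0,0.15,0,-0.125],
    [0,0,0,0,0.19,0,-0.105],
    [0,0,0,0,0.23,0,-0.09],
    [0,0,0,0,0.23,0,-0.09],
    [0,0,0,0,0.23,0,-0.09]
  ]
}}

```text
time_s: 9.28
tcp_pos: [0.4999, 0.0838, 0.1641]
ee_rot: [[0.991, -0.132, -0.001], [-0.132, -0.991, 0.027], [-0.005, -0.027, -1.0]]
wrist_force: [2.0, -23.5, 3.8]
gripper_width: 0.549
gripper_force: 11.9
```

```bash
python3 -c "
from h import *
s,p,R=st();print(R[:,2]);print(tipx())"
```

```text
t 9.28 tcp [0.4999 0.0838 0.1641] bar xy mm [ 99.69 -65.74] F bar [23.08  5.06] Fz 3.84 w 0.5493909284156719 gap 47.79701077216346 gf 11.856113970279694
[-0.0014227   0.02711251 -0.99963138]
(np.float64(398.81283422459893), np.float64(202.4620320855615), np.float64(935.0))
```

Request:
{"op": "arm_command", "data": {
  "deltas": [
    [0,0,0,0,0.03,0,-0.075],
    [0,0,0,0,0.06,0,-0.06],
    [0,0,0,0,0.09,0,-0.05],
    [0,0,0,0,0.09,0,-0.05],
    [0,0,0,0,0.09,0,-0.05]
  ]
}}

```text
time_s: 9.75
tcp_pos: [0.4997, 0.0829, 0.164]
ee_rot: [[0.991, -0.132, -0.002], [-0.132, -0.991, 0.027], [-0.005, -0.027, -1.0]]
wrist_force: [1.3, -24.2, 5.0]
gripper_width: 0.528
gripper_force: 12.1
```

```bash
cat >> h.py <<'E'
def rf():
    s,p,R=st();P=RB.T@np.array(s["wrist_force"])[:2];print("ring N",s["gripper_force"]-P[0]/2,"front bx",(RB.T@(p[:2]-BX))[0]*1000+s["gripper_width"]*43.5, "tilt",R[1,2].round(4))
E
python3 -c "
from h import *
rf()"
```

```text
t 9.75 tcp [0.4997 0.0829 0.164 ] bar xy mm [100.59 -65.75] F bar [23.78  4.46] Fz 4.96 w 0.5277199209389077 gap 45.91163312168497 gf 12.076425186161401
ring N 0.18793067566558008 front bx 123.54524539831229 tilt 0.0271
```

Request:
{"op": "arm_command", "data": {
  "deltas": [
    [0,0,0,0,0.04,0,-0.04],
    [0,0,0,0,0.07,0,-0.03],
    [0,0,0,0,0.07,0,-0.03],
    [0,0,0,0,0.07,0,-0.03]
  ]
}}

```text
time_s: 10.08
tcp_pos: [0.4997, 0.0825, 0.164]
ee_rot: [[0.991, -0.132, -0.001], [-0.132, -0.991, 0.028], [-0.005, -0.027, -1.0]]
wrist_force: [1.8, -23.6, 4.7]
gripper_width: 0.516
gripper_force: 14.0
```

```bash
python3 -c "
from h import *
rf()"
```

```text
t 10.08 tcp [0.4997 0.0825 0.164 ] bar xy mm [101.01 -65.72] F bar [23.19  4.88] Fz 4.7 w 0.5159295397073883 gap 44.885869954542784 gf 13.970306812782734
ring N 2.373221509134254 front bx 123.45341812629279 tilt 0.0276
```

Request:
{"op": "arm_command", "data": {
  "deltas": [
    [0,0,0,0,0.03,0,-0.02],
    [0,0,0,0,0.06,0,-0.005],
    [0,0,0,0,0.07,0,0.0],
    [0,0,0,0,0.07,0,0.0],
    [0,0,0,0,0.07,0,0.0]
  ]
}}

```text
time_s: 10.5
tcp_pos: [0.4996, 0.0818, 0.164]
ee_rot: [[0.991, -0.132, -0.001], [-0.132, -0.991, 0.028], [-0.005, -0.027, -1.0]]
wrist_force: [1.0, -22.6, 4.6]
gripper_width: 0.504
gripper_force: 14.9
```

```bash
python3 -c "
from h import *
rf()"
```

```text
t 10.5 tcp [0.4996 0.0818 0.164 ] bar xy mm [101.66 -65.72] F bar [22.25  4.  ] Fz 4.64 w 0.5040621245459023 gap 43.8534048354935 gf 14.865885836127191
ring N 3.741583097979154 front bx 123.58236035221542 tilt 0.0277
```

Request:
{"op": "arm_command", "data": {
  "deltas": [
    [0,0,0,0,0.03,0,0.015],
    [0,0,0,0,0.05,0,0.025],
    [0,0,0,0,0.06,0,0.035],
    [0,0,0,0,0.06,0,0.035],
    [0,0,0,0,0.06,0,0.035]
  ]
}}

```text
time_s: 10.92
tcp_pos: [0.4995, 0.0811, 0.164]
ee_rot: [[0.991, -0.132, -0.001], [-0.132, -0.991, 0.028], [-0.005, -0.027, -1.0]]
wrist_force: [1.8, -23.5, 4.0]
gripper_width: 0.485
gripper_force: 16.2
```

```bash
python3 -c "
from h import *
rf()"
```

```text
t 10.92 tcp [0.4995 0.0811 0.164 ] bar xy mm [102.36 -65.74] F bar [23.03  4.85] Fz 4.02 w 0.4854437556847206 gap 42.23360674457069 gf 16.193021525428193
ring N 4.679677824238983 front bx 123.47509493226566 tilt 0.0276
```

Request:
{"op": "arm_command", "data": {
  "deltas": [
    [0,0,0,0,0.01,0,0.04],
    [0,0,0,0,0.02,0,0.045],
    [0,0,0,0,0.02,0,0.05],
    [0,0,0,0,0.02,0,0.05],
    [0,0,0,0,0.02,0,0.05]
  ]
}}

```text
time_s: 11.33
tcp_pos: [0.4995, 0.0809, 0.1641]
ee_rot: [[0.991, -0.132, -0.001], [-0.132, -0.991, 0.027], [-0.005, -0.027, -1.0]]
wrist_force: [1.0, -22.9, 6.0]
gripper_width: 0.481
gripper_force: 17.7
```

```bash
python3 -c "
from h import *
rf()"
```

```text
t 11.33 tcp [0.4995 0.0809 0.1641] bar xy mm [102.63 -65.74] F bar [22.59  4.04] Fz 6.01 w 0.4808646049893183 gap 41.835220634070694 gf 17.742982011762205
ring N 6.448366021200471 front bx 123.54867296235352 tilt 0.0274
```

The collar is right in (gap 41.8 mm, ring about 6 N). I'll ease the push gradually and watch the ring force.

Request:
{"op": "arm_command", "data": {
  "deltas": [
    [0,0,0,0,0.05,0,0.047],
    [0,0,0,0,0.1,0,0.045],
    [0,0,0,0,0.15,0,0.043],
    [0,0,0,0,0.15,0,0.043],
    [0,0,0,0,0.15,0,0.043]
  ]
}}

```text
time_s: 11.75
tcp_pos: [0.4995, 0.0807, 0.1641]
ee_rot: [[0.991, -0.133, -0.0], [-0.132, -0.991, 0.03], [-0.004, -0.03, -1.0]]
wrist_force: [0.5, -19.0, 5.7]
gripper_width: 0.484
gripper_force: 14.4
```

```bash
python3 -c "
from h import *
rf()"
```

```text
t 11.75 tcp [0.4995 0.0807 0.1641] bar xy mm [102.77 -65.69] F bar [18.75  3.  ] Fz 5.71 w 0.484245159451208 gap 42.129328872255094 gf 14.402165142107801
ring N 5.029582484660056 front bx 123.83778302459882 tilt 0.03
```

Request:
{"op": "arm_command", "data": {
  "deltas": [
    [0,0,0,0,0.05,0,0.045],
    [0,0,0,0,0.1,0,0.045],
    [0,0,0,0,0.15,0,0.045],
    [0,0,0,0,0.2,0,0.045],
    [0,0,0,0,0.2,0,0.045],
    [0,0,0,0,0.2,0,0.045]
  ]
}}

```text
time_s: 12.25
tcp_pos: [0.4996, 0.0804, 0.1641]
ee_rot: [[0.991, -0.132, 0.001], [-0.132, -0.991, 0.033], [-0.003, -0.033, -0.999]]
wrist_force: [-1.0, -12.3, 4.7]
gripper_width: 0.477
gripper_force: 12.9
```

```bash
python3 -c "
from h import *
rf();print(tipx())"
```

```text
t 12.25 tcp [0.4996 0.0804 0.1641] bar xy mm [103.11 -65.58] F bar [12.37  0.6 ] Fz 4.7 w 0.47709558604731844 gap 41.5073159861167 gf 12.902087780718112
ring N 6.716433302742027 front bx 123.86248421331571 tilt 0.0329
(np.float64(398.7205100956429), np.float64(202.49734325185972), np.float64(941.0))
```

Request:
{"op": "arm_command", "data": {
  "deltas": [
    [0,0,0,0,0.05,0,0.045],
    [0,0,0,0,0.1,0,0.045],
    [0,0,0,0,0.15,0,0.045],
    [0,0,0,0,0.2,0,0.045],
    [0,0,0,0,0.25,0,0.045],
    [0,0,0,0,0.25,0,0.045],
    [0,0,0,0,0.25,0,0.045]
  ]
}}

```text
time_s: 12.88
tcp_pos: [0.4995, 0.0787, 0.164]
ee_rot: [[0.991, -0.132, 0.002], [-0.132, -0.991, 0.034], [-0.002, -0.034, -0.999]]
wrist_force: [-2.5, -10.8, 5.4]
gripper_width: 0.481
gripper_force: 12.5
```

```bash
python3 -c "
from h import *
rf();print(tipx())"
```

```text
t 12.88 tcp [0.4995 0.0787 0.164 ] bar xy mm [104.81 -65.45] F bar [11.06 -1.07] Fz 5.39 w 0.48138279000561507 gap 41.88030273048851 gf 12.519326622993425
ring N 6.991287359051669 front bx 125.74917043020662 tilt 0.0343
(np.float64(398.2310924369748), np.float64(202.66176470588235), np.float64(952.0))
```

The head is coming out with the collar in. I'll keep drawing in small steps.

Request:
{"op": "arm_command", "data": {
  "deltas": [
    [0,0,0,0,0.05,0,0.045],
    [0,0,0,0,0.1,-0.02,0.045],
    [0,0,0,0,0.15,-0.04,0.045],
    [0,0,0,0,0.2,-0.06,0.045],
    [0,0,0,0,0.25,-0.08,0.045],
    [0,0,0,0,0.3,-0.1,0.045],
    [0,0,0,0,0.3,-0.1,0.045]
  ]
}}

```text
time_s: 13.52
tcp_pos: [0.4994, 0.0775, 0.1641]
ee_rot: [[0.991, -0.133, 0.003], [-0.133, -0.99, 0.038], [-0.002, -0.038, -0.999]]
wrist_force: [-0.4, -5.0, -1.1]
gripper_width: 0.48
gripper_force: 11.5
```

```bash
python3 -c "
from h import *
rf();print(tipx())"
```

```text
t 13.52 tcp [0.4994 0.0775 0.1641] bar xy mm [105.97 -65.33] F bar [5.01 0.29] Fz -1.14 w 0.4800632046255735 gap 41.765498802424894 gf 11.473544081901714
ring N 8.967969000141863 front bx 126.85618607071727 tilt 0.0381
(np.float64(397.75), np.float64(202.83726415094338), np.float64(848.0))
```

Request:
{"op": "arm_command", "data": {
  "deltas": [
    [0,0,0,0,0.05,0,0.045],
    [0,0,0,0,0.1,0.02,0.045],
    [0,0,0,0,0.15,0.02,0.045],
    [0,0,0,0,0.2,0.02,0.045],
    [0,0,0,0,0.25,0.02,0.045],
    [0,0,0,0,0.25,0.02,0.045]
  ]
}}

```text
time_s: 14.07
tcp_pos: [0.4998, 0.0764, 0.1643]
ee_rot: [[0.991, -0.133, 0.006], [-0.133, -0.99, 0.041], [0.0, -0.041, -0.999]]
wrist_force: [-1.5, 1.2, -0.1]
gripper_width: 0.483
gripper_force: 10.7
```

```bash
python3 -c "
from h import *
rf();print(tipx())"
```

```text
t 14.07 tcp [0.4998 0.0764 0.1643] bar xy mm [107.   -64.87] F bar [-1.   -1.62] Fz -0.11 w 0.4830791060473415 gap 42.02788222611871 gf 10.688605847923665
ring N 11.1890438570782 front bx 128.0137469565435 tilt 0.0408
(np.float64(397.4512595837897), np.float64(202.86418400876232), np.float64(913.0))
```

Request:
{"op": "arm_command", "data": {
  "deltas": [
    [0,0,0,0,0.05,0,0.043],
    [0,0,0,0,0.1,0,0.043],
    [0,0,0,0,0.15,0,0.043],
    [0,0,0,0,0.2,0,0.043],
    [0,0,0,0,0.25,0,0.043],
    [0,0,0,0,0.25,0,0.043]
  ]
}}

```text
time_s: 14.62
tcp_pos: [0.4995, 0.0734, 0.1644]
ee_rot: [[0.991, -0.133, 0.006], [-0.133, -0.99, 0.04], [0.0, -0.04, -0.999]]
wrist_force: [-3.1, 3.6, 2.2]
gripper_width: 0.484
gripper_force: 9.3
```

```bash
python3 -c "
from h import *
rf();print(tipx())"
```

```text
t 14.62 tcp [0.4995 0.0734 0.1644] bar xy mm [110.07 -64.74] F bar [-3.18 -3.56] Fz 2.25 w 0.4836060704769906 gap 42.073728131498186 gf 9.336038183357847
ring N 10.926678299207154 front bx 131.1020607840614 tilt 0.04
(np.float64(396.30931263858093), np.float64(203.49223946784923), np.float64(902.0))
```

Request:
{"op": "arm_command", "data": {
  "deltas": [
    [0,0,0,-0.02,0.08,0,0.043],
    [0,0,0,-0.04,0.16,0,0.043],
    [0,0,0,-0.06,0.24,0,0.043],
    [0,0,0,-0.06,0.32,0,0.043],
    [0,0,0,-0.06,0.4,0,0.043],
    [0,0,0,-0.06,0.48,0,0.043],
    [0,0,0,-0.06,0.56,0,0.043],
    [0,0,0,-0.06,0.6,0,0.043]
  ]
}}

```text
time_s: 15.33
tcp_pos: [0.4983, 0.0674, 0.1642]
ee_rot: [[0.991, -0.133, 0.006], [-0.133, -0.99, 0.04], [0.001, -0.04, -0.999]]
wrist_force: [-2.1, 2.8, 2.0]
gripper_width: 0.481
gripper_force: 9.4
```

```bash
python3 -c "
from h import *
rf()"
```

```text
t 15.33 tcp [0.4983 0.0674 0.1642] bar xy mm [116.12 -65.12] F bar [-2.48 -2.41] Fz 1.97 w 0.48132740684108277 gap 41.875484395174205 gf 9.419234035378272
ring N 10.657625800439195 front bx 137.0553050739223 tilt 0.0399
```

Request:
{"op": "arm_command", "data": {
  "deltas": [
    [0,0,0,0,0.1,0,0.043],
    [0,0,0,0,0.2,0,0.043],
    [0,0,0,0,0.3,0,0.043],
    [0,0,0,0,0.4,0,0.043],
    [0,0,0,0,0.5,0,0.043],
    [0,0,0,0,0.6,0,0.043],
    [0,0,0,0,0.7,0,0.043],
    [0,0,0,0,0.8,0,0.043]
  ]
}}

```text
time_s: 16.0
tcp_pos: [0.4973, 0.0597, 0.164]
ee_rot: [[0.991, -0.133, 0.006], [-0.133, -0.99, 0.04], [0.001, -0.041, -0.999]]
wrist_force: [-1.6, 4.6, 4.4]
gripper_width: 0.48
gripper_force: 9.5
```

Request:
{"op": "arm_command", "data": {
  "deltas": [
    [0,0,0,0,0.1,0,0.043],
    [0,0,0,0,0.2,0,0.043],
    [0,0,0,0,0.3,0,0.043],
    [0,0,0,0,0.4,0,0.043],
    [0,0,0,0,0.5,0,0.043],
    [0,0,0,0,0.6,0,0.043],
    [0,0,0,0,0.7,0,0.043],
    [0,0,0,0,0.8,0,0.043]
  ]
}}

```text
time_s: 16.67
tcp_pos: [0.4951, 0.0507, 0.1625]
ee_rot: [[0.991, -0.134, 0.003], [-0.134, -0.99, 0.038], [-0.002, -0.038, -0.999]]
wrist_force: [0.3, -0.8, -0.6]
gripper_width: 0.484
gripper_force: 9.5
```

```bash
python3 -c "
from h import *
rf()"
```

```text
t 16.67 tcp [0.4951 0.0507 0.1625] bar xy mm [133.14 -66.13] F bar [0.73 0.39] Fz -0.57 w 0.48431823477793234 gap 42.13568642568011 gf 9.450995400108884
ring N 9.083845523833686 front bx 154.21209310390813 tilt 0.0383
```

Request:
{"op": "arm_command", "data": {
  "deltas": [
    [0,0,0,0,0.1,0,0.043],
    [0,0,0,0,0.25,0,0.043],
    [0,0,0,0,0.5,0,0.043],
    [0,0,0,0,0.8,0,0.043],
    [0,0,0,0,1.2,0,0.043],
    [0,0,0,0,1.7,0,0.043],
    [0,0,0,0,2.3,0,0.043],
    [0,0,0,0,3.0,0,0.043]
  ]
}}

```text
time_s: 17.33
tcp_pos: [0.4918, 0.0213, 0.1622]
ee_rot: [[0.991, -0.133, 0.005], [-0.133, -0.99, 0.04], [0.0, -0.04, -0.999]]
wrist_force: [0.5, 0.4, -0.8]
gripper_width: 0.482
gripper_force: 9.5
```

```bash
python3 - <<'E'
from h import *
rf()
S=cam("side");Z=cam("scene")
a=cv2.resize(S["pixels"][110:290,200:380],(400,400),interpolation=cv2.INTER_CUBIC)
b=cv2.resize(Z["pixels"][130:310,290:470],(400,400),interpolation=cv2.INTER_CUBIC)
cv2.imwrite("pics/s3.png",np.hstack([a,b]))
E
```

```text
t 17.33 tcp [0.4918 0.0213 0.1622] bar xy mm [162.68 -65.46] F bar [-0.49  0.45] Fz -0.78 w 0.48171532763805147 gap 41.909233504510475 gf 9.456931635721233
ring N 9.699977085920661 front bx 183.638483354545 tilt 0.0397
```

View pics/s3.png

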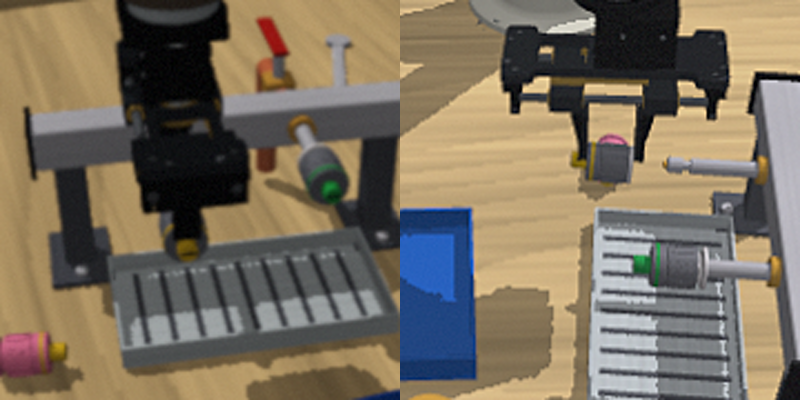

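The pictures show the head held level between the fingers, off the pipe, with the green head undisturbed. Now I carry it over the tray.

Request:
{"op": "arm_command", "data": {
  "deltas": [
    [0,0,0,0.3,0.8,0,0.043],
    [0,0,0,1.0,2.4,0,0.043],
    [0,0,0,2.0,5.0,0,0.043],
    [0,0,0,3.0,7.6,0,0.043],
    [0,0,0,4.0,10.2,0,0.043],
    [0,0,0,5.0,12.8,0,0.043],
    [0,0,0,6.0,15.2,0,0.043],
    [0,0,0,6.6,16.8,0,0.043]
  ]
}}

```text
time_s: 18.1
tcp_pos: [0.5355, -0.1559, 0.1552]
ee_rot: [[0.991, -0.135, 0.006], [-0.135, -0.99, 0.039], [0.0, -0.04, -0.999]]
wrist_force: [0.3, 0.1, -0.9]
gripper_width: 0.484
gripper_force: 9.5
```

Request:
{"op": "arm_command", "data": {
  "deltas": [
    [0,0,0,0.4,1.2,0.3,0.043],
    [0,0,0,0.7,1.9,1.0,0.043],
    [0,0,0,0.7,1.9,2.2,0.043],
    [0,0,0,0.7,1.9,3.6,0.043],
    [0,0,0,0.7,1.9,5.0,0.043],
    [0,0,0,0.7,1.9,6.4,0.043],
    [0,0,0,0.7,1.9,7.6,0.043],
    [0,0,0,0.7,1.9,8.4,0.043]
  ]
}}

```text
time_s: 18.77
tcp_pos: [0.5388, -0.1691, 0.0688]
ee_rot: [[0.991, -0.133, 0.003], [-0.133, -0.99, 0.04], [-0.003, -0.04, -0.999]]
wrist_force: [-0.2, -0.6, -0.2]
gripper_width: 0.479
gripper_force: 9.5
```

```bash
python3 - <<'E'
from h import *
rf()
S=cam("side");Z=cam("scene")
a=cv2.resize(S["pixels"][200:400,240:440],(400,400),interpolation=cv2.INTER_CUBIC)
b=cv2.resize(Z["pixels"][160:320,220:380],(400,400),interpolation=cv2.INTER_CUBIC)
cv2.imwrite("pics/s4.png",np.hstack([a,b]))
E
```

```text
t 18.77 tcp [ 0.5388 -0.1691  0.0688] bar xy mm [345.23   6.24] F bar [ 0.62 -0.16] Fz -0.22 w 0.4793985187012544 gap 41.70767112700913 gf 9.457166837371282
ring N 9.149623771988773 front bx 366.08494575722193 tilt 0.0401
```

View pics/s4.png

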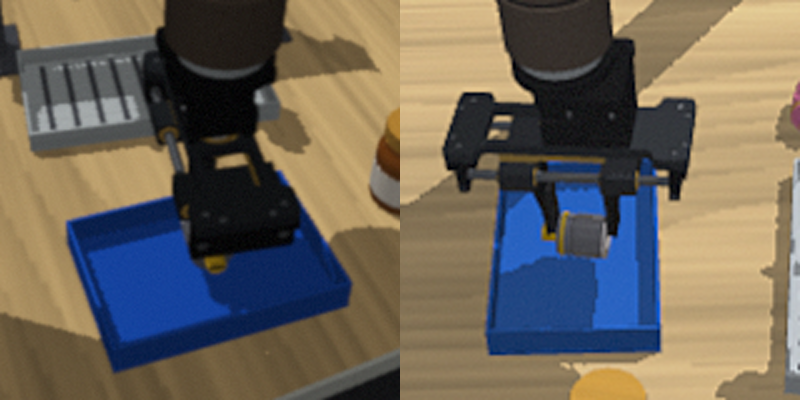

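The head is level and centred over the tray floor. I lower it until it touches.

Request:
{"op": "arm_command", "data": {
  "deltas": [
    [0,0,0,0,0,0.4,0.043],
    [0,0,0,0,0,0.8,0.043],
    [0,0,0,0,0,1.2,0.043],
    [0,0,0,0,0,1.5,0.043],
    [0,0,0,0,0,1.6,0.043],
    [0,0,0,0,0,1.7,0.043],
    [0,0,0,0,0,1.7,0.043]
  ]
}}

```text
time_s: 19.45
tcp_pos: [0.5398, -0.1691, 0.0537]
ee_rot: [[0.991, -0.133, 0.005], [-0.133, -0.99, 0.04], [-0.0, -0.04, -0.999]]
wrist_force: [-0.7, 0.1, -1.6]
gripper_width: 0.48
gripper_force: 9.5
```

```bash
python3 -c "
from h import *
rf()"
```

```text
t 19.45 tcp [ 0.5398 -0.1691  0.0537] bar xy mm [345.07   7.28] F bar [-0.  -0.7] Fz -1.63 w 0.48008714390239476 gap 41.76758151950835 gf 9.456785897703305
ring N 9.458119984565888 front bx 365.95548224922095 tilt 0.0396
```

Request:
{"op": "arm_command", "data": {
  "deltas": [
    [0,0,0,0,0,0.1,0.043],
    [0,0,0,0,0,0.2,0.043],
    [0,0,0,0,0,0.3,0.043],
    [0,0,0,0,0,0.4,0.043],
    [0,0,0,0,0,0.4,0.043]
  ]
}}

```text
time_s: 19.87
tcp_pos: [0.5405, -0.1691, 0.0511]
ee_rot: [[0.991, -0.133, 0.007], [-0.133, -0.99, 0.039], [0.001, -0.04, -0.999]]
wrist_force: [-1.8, 1.1, 5.6]
gripper_width: 0.479
gripper_force: 9.6
```

```bash
python3 -c "
from h import *
rf()"
```

```text
t 19.87 tcp [ 0.5405 -0.1691  0.0511] bar xy mm [344.97   7.97] F bar [-0.83 -1.91] Fz 5.63 w 0.47929985682909 gap 41.699087544130826 gf 9.62426734377118
ring N 10.037463119694136 front bx 365.81701299838295 tilt 0.039
```

It's on the floor (Fz +7 N). I open slowly, then withdraw straight up.

Request:
{"op": "arm_command", "data": {
  "deltas": [
    [0,0,0,0,0,-0.1,0.02],
    [0,0,0,0,0,-0.1,-0.02],
    [0,0,0,0,0,-0.1,-0.06],
    [0,0,0,0,0,-0.1,-0.12],
    [0,0,0,0,0,-0.1,-0.2],
    [0,0,0,0,0,-0.1,-0.3],
    [0,0,0,0,0,-0.1,-0.35],
    [0,0,0,0,0,-0.1,-0.35]
  ]
}}

```text
time_s: 20.53
tcp_pos: [0.5398, -0.169, 0.0506]
ee_rot: [[0.991, -0.133, 0.005], [-0.133, -0.99, 0.04], [-0.0, -0.04, -0.999]]
wrist_force: [0.9, 0.5, 0.6]
gripper_width: 0.663
gripper_force: 0.3
```

Request:
{"op": "arm_command", "data": {
  "deltas": [
    [0,0,0,0,0,-0.3,-0.35],
    [0,0,0,0,0,-0.8,-0.35],
    [0,0,0,0,0,-2,-0.35],
    [0,0,0,0,0,-4,-0.35],
    [0,0,0,0,0,-7,-0.35],
    [0,0,0,0,0,-10,-0.35],
    [0,0,0,0,0,-12,-0.35],
    [0,0,0,0,0,-12,-0.35]
  ]
}}

```text
time_s: 21.2
tcp_pos: [0.5421, -0.1746, 0.1765]
ee_rot: [[0.991, -0.132, 0.016], [-0.133, -0.99, 0.037], [0.011, -0.039, -0.999]]
wrist_force: [-0.3, -0.8, 0.6]
gripper_width: 0.677
gripper_force: 0.0
```

```bash
python3 - <<'E'
from h import *
rf()
S=cam("side");Z=cam("scene")
a=cv2.resize(S["pixels"],(400,300));b=cv2.resize(Z["pixels"],(400,300))
a2=cv2.resize(S["pixels"][250:400,250:450],(400,300),interpolation=cv2.INTER_CUBIC);b2=cv2.resize(Z["pixels"][200:350,220:420],(400,300),interpolation=cv2.INTER_CUBIC)
cv2.imwrite("pics/end.png",np.vstack([np.hstack([a,b]),np.hstack([a2,b2])]))
E
```

```text
t 21.2 tcp [ 0.5421 -0.1746  0.1765] bar xy mm [350.2   10.21] F bar [ 0.82 -0.22] Fz 0.57 w 0.6770990365521552 gap 58.9076161800375 gf 0.0
ring N -0.40787459295315454 front bx 379.65196856788674 tilt 0.0374
```

View pics/end.png

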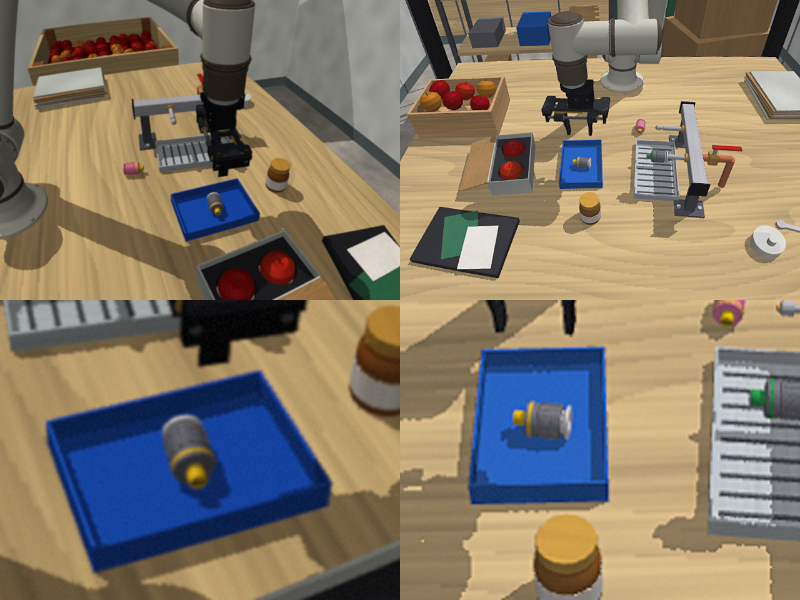

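The head lies on its side mid-tray, and the jar, apples and green head are in place. I'll check that it's at rest before handing in.

Request:
{"op": "arm_command", "data": {
  "deltas": [
    [0,0,0,0,0,-1,-0.35],
    [0,0,0,0,0,-1,-0.35],
    [0,0,0,0,0,-1,-0.35],
    [0,0,0,0,0,-1,-0.35],
    [0,0,0,0,0,-1,-0.35],
    [0,0,0,0,0,-1,-0.35]
  ]
}}

```text
time_s: 21.8
tcp_pos: [0.5389, -0.1741, 0.18]
ee_rot: [[0.991, -0.133, 0.004], [-0.133, -0.99, 0.04], [-0.001, -0.04, -0.999]]
wrist_force: [0.3, -0.2, -0.7]
gripper_width: 0.674
gripper_force: 0.0
```

```bash
cat > y.py <<'E'
from h import *
def yc():
    c=cam("scene");im=c["pixels"].astype(float)[225:300,260:325];m=(im[...,2]>100)&(im[...,2]>1.5*im[...,0])
    v,u=np.nonzero(m);print(u.mean()+260,v.mean()+225,m.sum(),atz(c,u.mean()+260,v.mean()+225,.022).round(4))
E
python3 -c "
from y import *
yc()"
```

```text
300.6666666666667 251.75213675213675 117 [ 0.5171 -0.1545  0.022 ]
```

Request:
{"op": "arm_command", "data": {
  "deltas": [
    [0,0,0,0,0,0,-0.35],
    [0,0,0,0,0,0,-0.35],
    [0,0,0,0,0,0,-0.35],
    [0,0,0,0,0,0,-0.35],
    [0,0,0,0,0,0,-0.35],
    [0,0,0,0,0,0,-0.35]
  ]
}}

```text
time_s: 22.35
tcp_pos: [0.5392, -0.1741, 0.1807]
ee_rot: [[0.991, -0.133, 0.005], [-0.133, -0.99, 0.04], [0.0, -0.04, -0.999]]
wrist_force: [-0.3, 0.6, 0.1]
gripper_width: 0.677
gripper_force: 0.0
```

```bash
python3 -c "
from y import *
yc()"
```

```text
301.0420168067227 251.43697478991595 119 [ 0.5162 -0.1537  0.022 ]
```

```bash
python3 -c "
from y import *
yc();print(finish_job())"
```

```text
300.89166666666665 251.55 120 [ 0.5165 -0.154   0.022 ]
the job is handed in; nothing more can be done
None
```

The yellow-tipped head is off its pipe and lying on its side, at rest, near the middle of the blue tray, and I've handed the job in; the collar squeeze read about 11 N at most and the push on the head about 24 N, and the final pictures show the green head, apples and jar where they were.

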